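# Pin the specimen turntable for transport

### The arm

A 7-joint arm with a two-finger parallel gripper is mounted at the origin on the work surface. World frame = base frame: x ahead of the robot, y to its left, z up, the work surface at z = 0. Lengths are in mm, angles in rad, forces in N, time in s.
With the tool pointing down it reaches from about 400 to 875 mm from the base axis. Payload 4.4 kg.
Tool frame: the origin (TCP) lies at the very end of the fingers, on their centre line; the grasp point (between the pads) lies 19 mm behind it; z points along the fingers, y is the line along which they close (so a half turn about z gives the same grasp; the last joint's range is limited). The gripper opens to 85 mm and grips with 20 to 120 N. Pads are 22 mm wide; open, the fingers measure 114 mm over their backs; the gripper's body (76 mm by 85 mm) begins 54 mm behind the grasp point. The pads swing forward as they close: fully open they stand 13 mm farther back than shut.
Start: joints at [-1.243, 0.628, 0.038, 1.517, -0.027, 0.996, -0.02], TCP at [249.383, 600.271, 231.313] pointing down, gripper open.
Joint ranges: [-3.06, 3.06], [-0.37, 2.12], [-1.25, 1.32], [0.18, 2.47], [-1.1, 4.24], [0.23, 1.98], [-2.94, 2.94]. Speed limits (rad/s): [2.57, 2.57, 3.14, 3.14, 3.14, 3.14, 3.14].

### API

Orientations are given as [roll, pitch, yaw] about the fixed x, y, z axes, in that order (R = Rz(yaw) Ry(pitch) Rx(roll)).
In Python, from cell import read_state, get_image, camera_info, finish_job gives the robot as it stands.
- The arm moves only by the tool play_rows, never from a script. Its argument "deltas" is one flat list of numbers, 7 for each row, row after row: the shift along the tool's x, y, z in mm, then the turn, a rotation vector about the tool's x, y, z in rad, then the opening, from 0 (shut) to 1 (fully open). In form: [dx, dy, dz, ax, ay, az, grip, dx, dy, dz, ax, ay, az, grip, ...]. A call has 1 to 10 rows; each row is the pose to reach, as a shift and turn from the pose commanded when the call began, along the tool's axes at that moment; what a row does not reach only later rows make up. A row lasts 1/8 s, in which the tool goes at most 62.5 mm and 10.7 degrees, less where a joint would pass 70% of its speed; a pose out of reach is approached as far as the arm can. A call with a gripper value outside its range is refused whole. The fingers move at their own pace and stop on an object; the grip force is fixed at half the most. Time passes only in rows, so rows that repeat a pose let the fingers close. It gives the time, the measured TCP pose, the force, the opening and the grip force at its end, in the units of the state.
- read_state(): the state, without advancing time (a new reading comes with each control period).
- get_image(name): name is "side" or "top" or "wrist"; returns the picture (400x640x3 uint8, red, green, blue); there is no depth.
- camera_info(name): a dict with "fx", "fy", "cx", "cy" (pixels), "distortion" ([k1, k2, p1, p2, k3] as OpenCV has them; the pictures are not rectified), "T" (4x4, takes a point from camera to world coordinates). Camera axes: x right, y down, z forward; pixel columns grow to the right and rows downward; lengths in mm; the calibration is good to about 2 mm. A picture is of the moment at which its call begins: read the wrist's pose just before it. camera_info takes no time and is no camera call; for the wrist camera it gives the pose at the moment of the call.
- finish_job(): hands the job in; it is judged then, once.
The state is a dict: "clock": time; "qpos": joint angles; "qd": joint speeds; "tau": joint torques, N m; "eef_pos": TCP position; "tool_rot": TCP orientation; "force": force on the tool from outside, world axes, zero at the start; "torque": the same for the moment, N m; "width": finger opening in mm; "gripper_force": force on a finger pad.
Only numpy, scipy, OpenCV 4.12 (cv2) and the standard library are available. Lean on these libraries where they do the work, as an engineer would, in place of code of your own. Each camera call takes 0.05 s, during which the arm holds its last target. There are 200 camera calls.

### The job

Lock the specimen turntable for transport. Turn it by its upright post until the hole in its ear lies over the hole in the base's lug. Then push the pin with the tall round grip, which waits in the stand, straight down through both holes until its collar sits on the ear, and lastly swing the steel keeper over the collar as far as it goes. Leave the spare square-headed pin in the stand, do not shove the bottle, cup and tip box about, and let go of everything.

Things in the scene. Friction and masses are not known exactly. Their poses are not given: they have to be found in the camera images.
- lug_hole (a point): Centre of the mouth of the blind hole in the lug of the turntable's white base: 11.2 mm wide, no chamfer, 26 mm deep, mouth 30 mm above the bench. The point's axes are the base's: z up, the turntable's vertical turning axis lies 95 mm away along +y, at the same height. The base is fixed to the bench: a round housing 140 mm across and 30 mm high, with the lug, 60 mm wide, reaching out to 165 mm from the turning axis along -y. It stands anywhere and turned at random each time.
- ear_hole (a point): Centre of the top of the 12 mm through-hole (1 mm chamfer) in the aluminium ear of the turntable, 40 mm above the bench. The turntable is a black disc 150 mm across, its top 40 mm and its underside 32 mm above the bench, with two glass dishes (44 mm across, tops 50 mm above the bench); the ear, 32 mm wide and 8 mm thick, sticks out at one edge, the hole 95 mm from the turning axis. Lined up, this point is 10 mm straight above lug_hole.
- rotor (a joint): Angle of the turntable about its vertical axis, rad: 0 when the holes are lined up, positive anticlockwise seen from above. Starts between 0.5 and 1.5. Nothing stops it at 0 (its stops are at -1.8 and 1.8). It turns stiffly (about 1.5 N at the post) and stays where it is left; the pin's tapered tip can still drag it by a millimetre or two.
- post (a point): Upright round aluminium post on the turntable, for turning it: 14 mm across, 45 mm tall, from 40 to 85 mm above the bench, 55 mm from the turning axis, opposite the ear. The point lies on its centre line, 65 mm above the bench (a steel collar 21 mm across, 3 mm high, at its foot).
- pin_grip (a point): The locking pin: dark steel round grip 16 mm across and 44 mm tall; this point is the grip's centre. Below the grip a round steel collar 32 mm across and 4 mm thick, its top 22 mm below this point; below that the shank, 10 mm across, 32 mm long, with a 2.5 mm tapered tip. Whole length 80 mm, about 90 g. It stands in one of the stand's two holes, collar on the stand's top; which hole varies.
- pin_collar (a point): Centre of the underside of the pin's collar, 26 mm below pin_grip on the pin's axis; z points up along the pin. Fully home it lies on ear_hole and the tip 8 mm above the bench.
- keeper (a joint): Angle of the flat steel keeper about its vertical pivot on the lug, rad: 0 is closed, against its stop; it grows as it opens, clockwise seen from above (so closing is anticlockwise). Starts between 1.1 and 1.7. Stays where it is left (about 0.8 N at the tab). It swings 47 to 53 mm above the bench, 3 mm over the collar of a fully home pin; closed, the bar passes 10.5 mm from the pin's axis, beside the grip and over the edge of the collar.
- keeper_pivot (a point): The keeper's pivot axis, 47 mm above the bench, fixed on the lug: from lug_hole it is 16.5 mm along +x and 50 mm along -y of lug_hole's axes. The pivot boss is 20 mm across, to 56 mm above the bench. Closed, the keeper's bar points along +y from here, 58 mm long and 12 mm wide.
- keeper_tab (a point): Upright round steel tab, 10 mm across, on the keeper's short arm, 40 mm from the pivot on the side opposite the bar; it stands from 53 to 89 mm above the bench. The point lies on its centre line, 73 mm above the bench. Pinch or push it to swing the keeper.
- stand_top (a point): Centre of the top of the white pin stand, 44 mm above the bench; 50 mm by 110 mm (its y), fixed to the bench. Its two holes are 30 mm to either side along y, 11.6 mm wide and 38 mm deep.
- spare_head (a point): Spare pin in the stand's other hole: square steel flange 26 mm wide and 5 mm thick with a square head 14 mm wide, only 25 mm tall in all; this point is 13 mm above the stand's top. Stays there.
- bottle: Brown glass bottle, 64 mm across, 120 mm tall, upright; origin at the centre of its foot. Bystander.
- cup: Clear plastic cup, 68 mm across, 75 mm tall; origin at the centre of its foot. Bystander.
- tipbox: Blue box with a clear lid, 87 by 127 mm, 58 mm tall; origin at the centre of its underside. Bystander.

How it is judged (in metres and radians):
On the way, in this order (a step that is already met when the one before it is completed fails the run):
1. the turntable is turned until the hole in its ear is over the hole in the lug, within 3 mm (horizontal distance between ear_hole and lug_hole below 0.003 m), for 0.2 s.
2. the pin is through both holes, its collar on the ear (within 3 mm), upright (horizontal distance between pin_collar and lug_hole below 0.003 m and z of pin_collar in the frame of ear_hole below 0.003 m and angle between pin_collar's own z axis and vertical below 0.07 rad), for 0.2 s.
3. the keeper is swung closed over the collar (value of joint keeper below 0.12 rad), for 0.2 s.
At the end, for the whole second after the job is handed in: The holes are lined up within 3 mm; the pin stands upright (within 4 degrees) through both, centred within 3 mm, its collar within 3 mm of the ear; the keeper is within 0.12 rad of fully closed; the pin is at rest and the spare pin is still in its hole (within 15 mm) (all of step 2 and horizontal distance between ear_hole and lug_hole below 0.003 m and value of joint keeper below 0.12 rad and linear speed of pin below 0.02 m/s and distance of spare_head from where it was at the start of the episode below 0.015 m); the robot touches nothing.
It fails at once if the spare pin is taken out of its hole or knocked over (distance of spare_head from where it was at the start of the episode above 0.03 m).
It fails at once if the bottle is shoved more than 40 mm (distance of bottle from where it was at the start of the episode above 0.04 m).
It fails at once if the cup is shoved more than 40 mm (distance of cup from where it was at the start of the episode above 0.04 m).
It fails at once if the tip box is shoved more than 40 mm (distance of tipbox from where it was at the start of the episode above 0.04 m).
It also fails if it takes over 64 s, if anything falls off the work surface, if the arm or the gripper's body presses on something with over 40 N, if the wrist force passes 120 N, or if a joint passes its speed limit or range.

## Working session

There is one attempt and no reset: what is moved stays moved. The work goes in short steps, Python scripts to look and compute and a tool call to move; the robot and the scene stay as the last step left them, time stands still between calls to the robot, and variables do not carry over. Pictures are saved under pics/ and viewed, at most 12 in all, crops included, and the job is handed in when it is done.

Besides the shell and the picture viewer there is one more tool, called as name(argument=value, ...), one argument or row to a line, values as JSON. play_rows: Moves the arm, as the interface text tells. Its arguments: {"type":"object","properties":{"deltas":{"type":"array"}},"required":["deltas"]}

```bash
mkdir -p pics; ls
python3 - <<'E'
from cell import *
import cv2,numpy as np
s=read_state();print(s)
for n in("top","side","wrist"):
    c=camera_info(n);print(n,c['fx'],c['cx'],c['cy'],c['distortion'],np.round(c['T'],3).tolist())
    cv2.imwrite(f'pics/{n}0.png',get_image(n)[:,:,::-1])
E
```

```text
pics
{'clock': 0.0, 'qpos': array([-1.24280094,  0.6293615 ,  0.03843597,  1.51841138, -0.02701554,
        0.99628693, -0.02003771]), 'qd': array([-2.64567330e-03, -1.64829239e-03, -9.32533284e-04,  1.52364150e-03,
        1.58927542e-05,  3.76346995e-05,  1.19348141e-03]), 'tau': array([ 5.56720825e-04, -5.63393605e+01,  1.22668114e+00, -1.93439251e+01,
        1.11319392e-02,  1.07911817e-02, -1.34609092e-06]), 'eef_pos': array([249.12097339, 599.66455471, 230.36514383]), 'tool_rot': array([-3.13964325e+00,  1.09694772e-05,  2.74775497e+00]), 'force': array([-0.52544337, -0.87602835,  0.5114359 ]), 'torque': array([ 0.02767798,  0.04227544, -0.05511964]), 'gripper_force': 0.0, 'width': 85.4381540687796}
top 460.750947373085 318.60664023299955 203.78667157673684 [0.04186009 0.         0.         0.         0.        ] [[-0.001, -0.991, 0.131, 443.096], [-1.0, 0.004, 0.02, -50.0], [-0.021, -0.131, -0.991, 1151.419], [0.0, 0.0, 0.0, 1.0]]
side 517.1064689148058 319.8876052486687 201.9489587044903 [-0.039675  0.        0.        0.        0.      ] [[-0.999, -0.026, 0.043, 560.75], [-0.05, 0.618, -0.785, 868.54], [-0.006, -0.786, -0.618, 793.399], [0.0, 0.0, 0.0, 1.0]]
wrist 322.45868466647664 323.80666984904167 199.06488658118758 [0.01134326 0.         0.         0.         0.        ] [[0.383, 0.892, 0.241, 187.069], [0.924, -0.369, -0.101, 625.934], [-0.001, 0.261, -0.965, 373.723], [0.0, 0.0, 0.0, 1.0]]
```

View pics/top0.png

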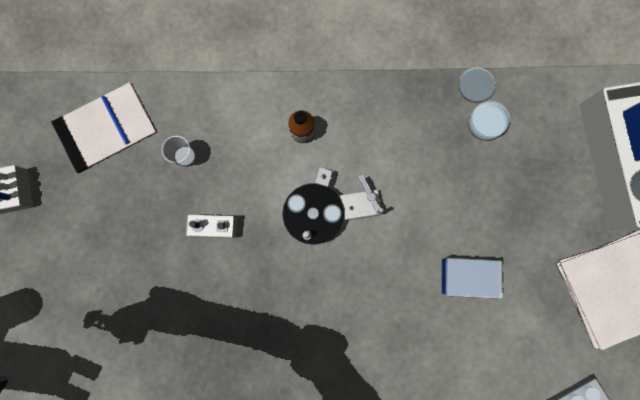

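View pics/side0.png

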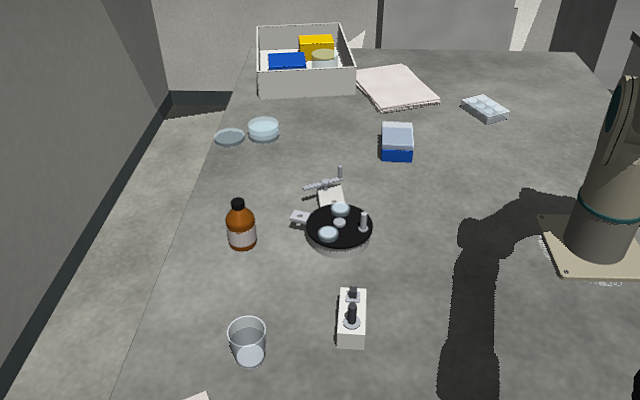

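The top view shows the turntable at (313,213) and lug hole at (351,208), with the ear at (324,177) and post at (306,236). The keeper is around (370,195), and the stand is at (211,226) with the tall grip on its left (+y). The side view confirms the tall grip is nearer that camera, at (352,315).

```bash
cat > h.py <<'E'
from cell import *
import cv2,numpy as np
from scipy.spatial.transform import Rotation as R
def cam(n):
    c=camera_info(n);K=np.array([[c['fx'],0,c['cx']],[0,c['fy'],c['cy']],[0,0,1.]]);return K,np.array(c['distortion']),np.array(c['T'])
def ray(C,uv,z):
    K,d,T=C;p=cv2.undistortPoints(np.array(uv,float).reshape(-1,1,2),K,d).reshape(-1,2)
    v=np.c_[p,np.ones(len(p))]@T[:3,:3].T;o=T[:3,3]
    return (o+v*((z-o[2])/v[:,2])[:,None])[:,:2]
def proj(C,P):
    K,d,T=C;r=T[:3,:3].T;t=-r@T[:3,3]
    return cv2.projectPoints(np.array(P,float).reshape(-1,1,3),cv2.Rodrigues(r)[0],t,K,d)[0].reshape(-1,2)
def tool(): 
    s=read_state();return np.array(s['eef_pos']),R.from_euler('xyz',s['tool_rot'])
def delta(p,yaw=None):
    # tool-frame shift & turn to reach world p (TCP) pointing straight down with yaw
    e,r=tool();d=r.inv().apply(np.array(p)-e)
    a=None if yaw is None else (r.inv()*R.from_euler('xyz',[np.pi,0,yaw])).as_rotvec()
    print('d',np.round(d,1),'a',None if a is None else np.round(a,3));return d,a
E
python3 - <<'E'
from h import *
C=cam('top')
for n,uv,z in [('disc',(313,213),40),('lug',(351,208),30),('ear',(324,177),40),('posttop',(306,235),85),('standL',(187,225),44),('standR',(234,226),44),('tab',(364,179),80),('tab2',(378,211),80),('grip',(197,224),88),('bottle',(302,138),0),('cup',(182,153),40),('tip',(474,278),58)]:
    print(n,np.round(ray(C,[uv],z)[0],1))
im=cv2.imread('pics/top0.png')[165:250,180:392]
cv2.imwrite('pics/top0c.png',cv2.resize(im,None,fx=3.7,fy=3.7,interpolation=cv2.INTER_CUBIC))
e,r=tool();print(e,r.as_matrix().round(3))
c=camera_info('wrist')['T'];print('cam in tool',r.inv().apply(c[:3,3]-e),(r.inv().as_matrix()@c[:3,:3]).round(3))
E
```

```text
disc [567.9 -13.7]
lug [ 581.  -106.5]
ear [656.6 -40.7]
posttop [511.7   1. ]
standL [539.5 290.7]
standR [536.6 177. ]
tab [ 643.6 -135.3]
tab2 [ 567.6 -166.8]
grip [537.9 254. ]
bottle [766.4  15.9]
cup [718.6 310.6]
tip [ 413.2 -387.4]
[249.22042025 599.84276242 230.62539991] [[-0.923  0.384 -0.001]
 [ 0.384  0.923 -0.001]
 [-0.    -0.001 -1.   ]]
cam in tool [ 6.73990459e+01  1.04642063e-01 -1.43219704e+02] [[ 0.001 -0.965 -0.261]
 [ 1.     0.001  0.001]
 [-0.    -0.261  0.965]]
```

View pics/top0c.png

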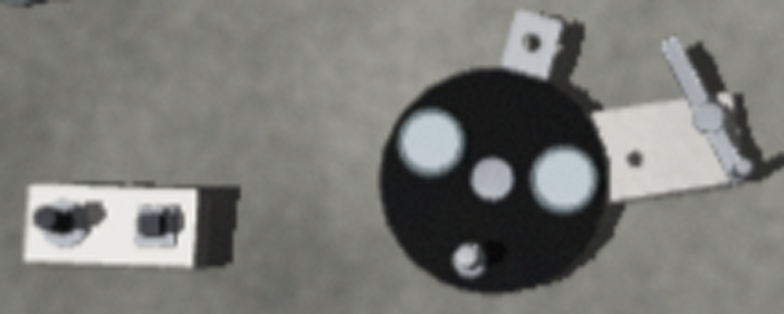

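The crop shows ear hole (531,42), lug hole (635,158), post (470,258), keeper pivot (709,117) with its tab at (741,165), tall pin (67,222) and spare (157,222). I'll fly over the stand first, then over the turntable, for close wrist views.

```bash
python3 -c "
from h import *
delta([575,205,200],2.75);delta([620,-90,200],2.845)"
```

```text
d [-452.3 -239.6   31. ] a [-0.001  0.    -0.002]
d [-607.1 -494.7   31.3] a [-0.001 -0.    -0.097]
```

play_rows(
  deltas=[-50, -27, 4, 0, 0, 0, 0.5, -100, -53, 8, 0, 0, 0, 0.5, -150, -80, 12, 0, 0, 0, 0.5, -200, -106, 15, 0, 0, 0, 0.5, -250, -133, 19, 0, 0, 0, 0.5, -300, -159, 22, 0, 0, 0, 0.5, -350, -186, 26, 0, 0, 0, 0.5, -400, -212, 29, 0, 0, 0, 0.5, -452, -240, 31, 0, 0, 0, 0.5, -452, -240, 31, 0, 0, 0, 0.5],
)

```text
clock: 1.4
eef_pos: [578.0, 198.1, 199.8]
tool_rot: [-3.138, 0.003, 2.738]
force: [0.3, 0.5, -0.1]
width: 42.8
gripper_force: 0.0
```

Run:
```python
from h import *
import pickle
print(tool()[0]);C=cam('wrist');im=get_image('wrist');pickle.dump((C,im),open('w1.pkl','wb'))
cv2.imwrite('pics/w1.png',im[:,:,::-1]);print(np.round(proj(C,[[538,234,44],[538,264,48],[538,204,44]])))
delta([620,-90,200],2.845)
```

```text
[578.03928866 198.1087145  199.79269804]
[[343. 130.]
 [375. 117.]
 [313. 143.]]
d [-1.541e+02 -2.518e+02  2.000e-01] a [-0.001  0.    -0.103]
```

View pics/w1.png

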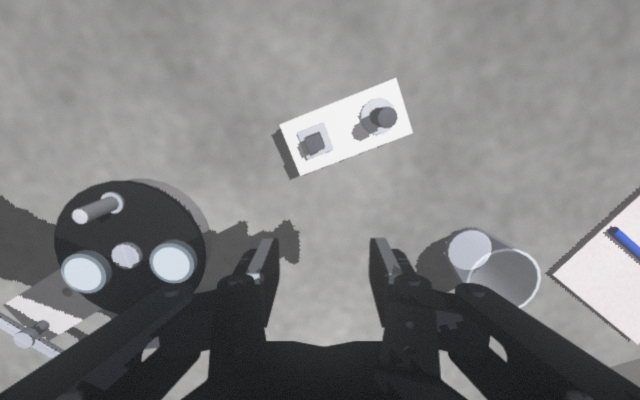

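The stand's top is at (281,124)-(397,78)-(413,132)-(297,178). The tall round pin's collar is at (378,116) and the spare at (313,140). On to the turntable view.

play_rows(
  deltas=[-22, -36, 0, 0, 0, 0.01, 0.5, -44, -72, 0, 0, 0, 0.03, 0.5, -66, -108, 0, 0, 0, 0.05, 0.5, -88, -144, 0, 0, 0, 0.07, 0.5, -110, -180, 0, 0, 0, 0.08, 0.5, -132, -216, 0, 0, 0, 0.09, 0.5, -154, -252, 0, 0, 0, -0.1, 0.5, -154, -252, 0, 0, 0, -0.1, 0.5, -154, -252, 0, 0, 0, -0.1, 0.5],
)

```text
clock: 2.58
eef_pos: [620.0, -84.3, 200.1]
tool_rot: [3.14, -0.001, 2.849]
force: [0.0, 1.4, -0.0]
width: 42.5
gripper_force: 0.0
```

Run:
```python
from h import *
import pickle
print(tool()[0]);C=cam('wrist');im=get_image('wrist');pickle.dump((C,im),open('w2.pkl','wb'))
cv2.imwrite('pics/w2.png',im[:,:,::-1]);print(np.round(proj(C,[[568,-14,40],[581,-106.5,30],[656.6,-40.7,40],[515,2,85],[604,-154,56],[568,-167,89]])))
# stand from first view
C1,i1=pickle.load(open('w1.pkl','rb'))
m=((i1.min(2)>215)).astype('uint8');m[200:]=0;m[:,:270]=0
c=max(cv2.findContours(m,0,2)[0],key=cv2.contourArea);h=cv2.convexHull(c)
b=cv2.approxPolyDP(h,8,True).reshape(-1,2);print(b,ray(C1,b,44).round(1))
print('rect',cv2.minAreaRect(ray(C1,h.reshape(-1,2),44).astype('float32')))
print('pin by hand',ray(C1,[(378,116)],48),ray(C1,[(384.5,116.5)],92))
```

```text
[619.96448365 -84.29566929 200.08754644]
[[381. 109.]
 [289. 151.]
 [376. 207.]
 [395.  29.]
 [245. 193.]
 [204. 166.]]
[[395  78]
 [411 132]
 [300 174]
 [280 125]] [[514.8 292.2]
 [563.9 290. ]
 [559.7 181.4]
 [511.6 183.2]]
rect ((537.641845703125, 236.78733825683594), (110.35269927978516, 50.365726470947266), 87.89730834960938)
pin by hand [[538.62756989 266.84476227]] [[537.49365007 265.00697249]]
```

View pics/w2.png

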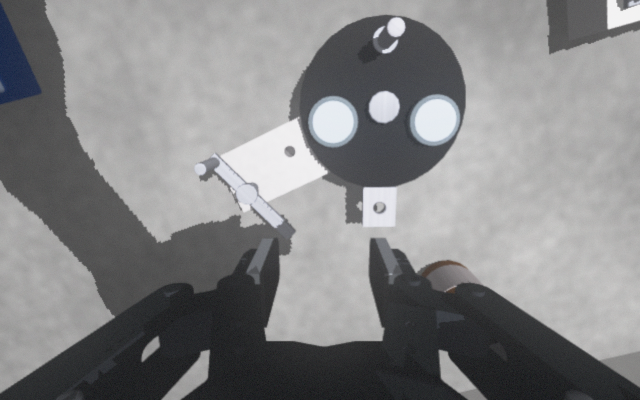

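The view shows the lug hole (290,151), ear hole (379,207), post top (396,27), hub (384,107), pivot boss (246,193) and tab (200,169). I'll refine these with masks.

```bash
cat >> h.py <<'E'
def hole(im,uv,w=16,lo=True,name=''):
    """centroid of dark (lo) / bright blob at uv against local surround, half-level threshold"""
    g=cv2.cvtColor(im,cv2.COLOR_RGB2GRAY).astype(float);x,y=int(uv[0]),int(uv[1])
    p=g[y-w:y+w+1,x-w:x+w+1];P=cv2.resize(p,None,fx=8,fy=8,interpolation=cv2.INTER_CUBIC)
    a,b=np.percentile(p,3),np.percentile(p,85);m=((P<(a+b)/2) if lo else (P>(a+b)/2)).astype('uint8')
    n,l,s,c=cv2.connectedComponentsWithStats(m)
    k=min(range(1,n),key=lambda i:np.hypot(*(c[i]-8*w-4))+(1e3 if s[i][4]<200 else 0))
    uv=(c[k]+.5)/8-.5+[x-w,y-w];print(name,'uv',uv.round(2),'box',s[k][2:4]/8,'levels',a,b);return uv
E
python3 - <<'E'
from h import *
import pickle
C,im=pickle.load(open('w2.pkl','rb'))
L=ray(C,[hole(im,(290,151),10,name='lug')],30)[0]
E=ray(C,[hole(im,(379,207),11,name='ear')],40)[0]
m=(im.max(2)<85).astype('uint8');m[190:]=0
c=max(cv2.findContours(m,0,2)[0],key=cv2.contourArea);h=cv2.convexHull(c).reshape(-1,2)
w=ray(C,h,40);(cx,cy),rad=cv2.minEnclosingCircle(w.astype('float32'));print('disc mec',cx,cy,rad)
p=im[:,:,0];
H=ray(C,[hole(im,(384,107),22,lo=False,name='hub')],46)[0];print('hub z46',H)
post=ray(C,[hole(im,(397,27),9,lo=False,name='post')],85)[0]
print('L',L,'E',E,'post',post)
for n,uv,z in(('boss',(246,193),56),('tab',(200,169),89),('barend',(284,229),53)):print(n,ray(C,[uv],z)[0])
T=np.array([cx,cy])
for n,v in(('L',L-T),('E',E-T),('P',post-T)):print(n,np.hypot(*v),np.arctan2(v[1],v[0]))
E
```

```text
lug uv [289.47 150.94] box [10.5  10.75] levels 130.2 239.0
ear uv [378.82 208.51] box [12.75 10.5 ] levels 114.84 230.0
disc mec 566.40087890625 -13.094520568847656 74.27272033691406
hub uv [383.8  106.48] box [30.75 32.25] levels 65.0 222.0
hub z46 [566.59665772 -12.00513853]
post uv [395.92  26.72] box [17.5 19. ] levels 76.0 233.0
L [ 581.04502515 -106.46991249] E [658.96939763 -38.78965262] post [513.9093614    2.69341634]
boss [ 603.96816982 -153.26158232]
tab [ 569.43637209 -171.21848117]
barend [ 648.25620103 -131.76915801]
L 94.51674368312246 -1.4152325846259934
E 96.06857170833412 -0.27076285576494974
P 54.814399214869255 2.849428483027638
```

```bash
python3 -c "
from h import *
delta([513.9,2.7,110],2.85);delta([513.9,2.7,56],2.85)"
```

```text
d [126.5  52.1  90.4] a [ 0.002 -0.001 -0.   ]
d [126.4  52.  144.4] a [ 0.002 -0.001 -0.   ]
```

play_rows(
  deltas=[42, 18, 30, 0, 0, 0, 0.45, 84, 35, 60, 0, 0, 0, 0.45, 126.5, 52, 85, 0, 0, 0, 0.45, 126.5, 52, 105, 0, 0, 0, 0.45, 126.5, 52, 125, 0, 0, 0, 0.45, 126.5, 52, 144, 0, 0, 0, 0.45, 126.5, 52, 144, 0, 0, 0, 0.1, 126.5, 52, 144, 0, 0, 0, 0.05, 126.5, 52, 144, 0, 0, 0, 0.05, 126.5, 52, 144, 0, 0, 0, 0.05],
)

```text
clock: 3.88
eef_pos: [513.6, 1.0, 56.4]
tool_rot: [3.141, -0.001, 2.849]
force: [-1.2, 4.6, -5.2]
width: 11.9
gripper_force: 58.7
```

Run:
```python
from h import *
s=read_state();print(s['eef_pos'],s['width'],s['gripper_force'],s['force'])
e,r=tool();T=np.array([566.6,-12.8]);v=e[:2]-T;print(np.hypot(*v),np.arctan2(v[1],v[0]),s['tool_rot'])
rl=55
c=r.inv().apply(np.r_[T,e[2]]-e);print('centre in tool',c)
for th in [.1,.25,.4,.55,.7,.85,1.0,1.1,1.13]:
    d=c+R.from_rotvec([0,0,th]).apply(-c);print(th,d.round(1))
```

```text
[513.61079861   1.02705987  56.42728284] 11.868411078573711 58.698779940605164 [-1.17238811  4.55597957 -5.22197368]
54.76351932089625 2.886343298428964 [ 3.14076013e+00 -1.23869874e-03  2.84912159e+00]
centre in tool [-54.72554551   2.03797668  -0.06609185]
0.1 [-0.1  5.5  0. ]
0.25 [-1.2 13.6 -0. ]
0.4 [-3.5 21.5  0. ]
0.55 [-7.  28.9  0. ]
0.7 [-11.6  35.7   0. ]
0.85 [-17.1  41.8   0. ]
1.0 [-23.4  47.    0. ]
1.1 [-28.1  49.9   0. ]
1.13 [-29.5  50.7   0. ]
```

play_rows(
  deltas=[-0.5, 7.6, 0, 0, 0, 0.14, 0.05, -1.7, 15.2, 0, 0, 0, 0.28, 0.05, -4, 22.5, 0, 0, 0, 0.42, 0.05, -7.2, 29.3, 0, 0, 0, 0.56, 0.05, -11.6, 35.7, 0, 0, 0, 0.7, 0.05, -16.6, 41.3, 0, 0, 0, 0.84, 0.05, -22.5, 46.3, 0, 0, 0, 0.98, 0.05, -28.1, 49.9, 0, 0, 0, 1.1, 0.05, -29.5, 50.7, 0, 0, 0, 1.13, 0.05, -29.5, 50.7, 0, 0, 0, 1.13, 0.05],
)

```text
clock: 5.12
eef_pos: [557.8, 42.0, 56.5]
tool_rot: [3.14, -0.002, 1.72]
force: [0.5, 6.5, -6.0]
width: 12.1
gripper_force: 58.7
```

Run:
```python
from h import *
import pickle
s=read_state();print(s['eef_pos'],s['tool_rot'],s['width'],s['force'])
e,r=tool();T=np.array([566.6,-12.8]);v=e[:2]-T;print(np.hypot(*v),np.arctan2(v[1],v[0]))
C=cam('wrist');im=get_image('wrist');pickle.dump((C,im),open('w3.pkl','wb'));cv2.imwrite('pics/w3.png',im[:,:,::-1])
print(proj(C,[[581,-106.5,30],[581,-106.5,40]]))
Ct=cam('top');it=get_image('top');cv2.imwrite('pics/t3.png',it[:,:,::-1]);print(proj(Ct,[[581,-106.5,40]]))
```

```text
[557.78478852  42.04498185  56.46808163] [ 3.14024045e+00 -2.20905966e-03  1.72012172e+00] 12.111859571620192 [ 0.51032751  6.50985393 -5.9676245 ]
55.54889726391312 1.7301628872182788
[[325.98161426 442.86001516]
 [326.09195973 458.24318912]]
[[351.20759697 207.49299946]]
```

```bash
python3 -c "
from h import *
delta([587.7,-151,140],1.722)"
```

```text
d [-195.2    1.   -84. ] a [ 0.001 -0.002 -0.002]
```

play_rows(
  deltas=[0, 0, 0, 0, 0, 0, 0.45, 0, 0, 0, 0, 0, 0, 0.45, 0, 0, -40, 0, 0, 0, 0.45, 0, 0, -84, 0, 0, 0, 0.45, -50, 0, -84, 0, 0, 0, 0.45, -100, 0, -84, 0, 0, 0, 0.45, -150, 0, -84, 0, 0, 0, 0.45, -195, 1, -84, 0, 0, 0, 0.45, -195, 1, -84, 0, 0, 0, 0.45, -195, 1, -84, 0, 0, 0, 0.45],
)

```text
clock: 6.48
eef_pos: [586.4, -153.0, 140.4]
tool_rot: [-3.142, -0.0, 1.717]
force: [0.2, 0.2, -0.0]
width: 38.8
gripper_force: 0.0
```

Run:
```python
from h import *
import pickle
print(tool()[0])
C=cam('wrist');im=get_image('wrist');pickle.dump((C,im),open('w4.pkl','wb'))
q=proj(C,[[581,-106.5,40],[566.6,-12.8,46],[562,42,85],[604,-153.5,56],[569.4,-171,89]]);print(q.round(1))
x,y=q[0].astype(int);hole(im,(x,y),14,name='ear')
cv2.imwrite('pics/w4.png',im[:,:,::-1])
```

```text
[ 586.35696855 -152.99185749  140.42748355]
[[ 327.1  139.8]
 [ 326.8   -7.8]
 [ 335.  -167.1]
 [ 348.5  210.1]
 [ 295.2  243.1]]
ear uv [330.33 138.08] box [16.875 17.   ] levels 118.0 223.0
```

View pics/w4.png

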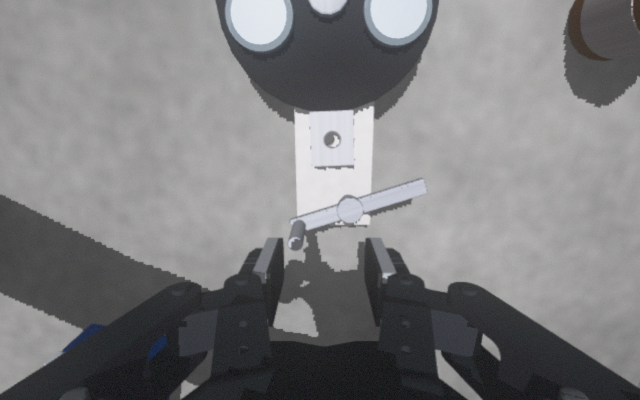

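The ear lies over the lug: ear hole about (332,140), pivot (349,210), tab (295,240). Now the edges of ear and lug for a sub-millimetre offset.

Run:
```python
from h import *
import pickle
C,im=pickle.load(open('w4.pkl','rb'))
g=cv2.cvtColor(im,cv2.COLOR_RGB2GRAY).astype(int)
for y in (120,126,152,158): print(y,' '.join(map(str,g[y,290:382])))
print('hole');
for y in range(128,152): print(y,' '.join('%3d'%v for v in g[y,318:348]))
```

```text
120 100 100 96 102 153 216 228 228 229 229 228 229 229 230 228 229 230 229 229 226 222 223 223 224 224 224 224 222 221 220 219 220 221 221 222 223 223 223 222 222 220 221 223 224 224 223 222 221 220 221 221 222 222 223 220 222 224 224 223 223 220 219 216 186 213 230 231 230 230 231 229 230 231 230 231 229 231 231 231 230 232 231 229 187 160 162 165 165 164 166 166 171
126 172 174 174 177 198 222 228 229 228 229 229 228 228 228 229 228 229 228 228 212 216 221 223 224 222 223 224 225 220 220 220 221 222 221 221 222 223 222 223 221 221 222 221 225 225 223 221 220 221 220 221 221 222 222 222 223 222 224 224 221 221 220 220 222 227 229 229 230 229 231 229 230 229 230 230 229 229 230 230 229 229 230 227 200 173 171 168 166 166 168 165 168
152 169 167 165 166 173 207 225 229 230 230 229 229 229 230 231 228 230 229 229 229 227 224 222 222 223 222 223 225 223 221 219 218 219 219 221 222 222 223 222 222 221 220 221 222 222 224 222 222 220 219 220 220 223 222 222 221 222 222 222 221 220 220 219 221 228 230 230 229 228 229 229 230 229 230 229 230 229 229 230 227 228 226 200 178 173 174 174 174 1
[... 2667 characters left out ...]
 152 160 164 187 196 204 213 211 179 185 206 215 218 221 222 222 223 222 223 224
147 222 221 219 218 220 219 220 218 212 203 184 172 154 152 153 165 185 190 197 209 217 217 221 222 222 223 221 222 223 223
148 224 220 219 218 218 221 221 221 221 218 215 205 193 187 189 197 201 215 219 216 219 220 219 220 222 221 222 221 223 225
149 224 220 219 219 220 222 222 221 221 222 221 218 216 215 217 218 220 221 222 222 219 219 219 221 222 222 222 220 222 224
150 223 220 219 219 221 222 220 221 222 223 222 221 220 217 220 222 223 224 223 220 220 220 222 222 222 222 222 223 222 224
151 222 221 221 220 220 219 221 221 220 223 223 222 220 220 220 222 223 222 222 222 219 219 220 221 222 221 221 222 222 222
```

Run:
```python
from h import *
import pickle
C,im=pickle.load(open('w4.pkl','rb'))
lug=ray(C,[(294.3,126),(372.8,126),(295.2,158),(371.9,158)],30); ear=ray(C,[(309,126),(353.2,126),(310.8,158),(354,158)],40)
print(lug.round(1),ear.round(1))
for i in(0,2):
    lc=(lug[i]+lug[i+1])/2;ec=(ear[i]+ear[i+1])/2;print('lug c',lc.round(2),'w',np.linalg.norm(lug[i]-lug[i+1]),'ear c',ec.round(2),'w',np.linalg.norm(ear[i]-ear[i+1]))
E=ray(C,[(332,139.3)],40)[0];print('E',E,proj(C,[np.r_[E,30],[581,-106.5,30],[581,-106.5,40]]))
print('cam',C[2][:3,3])
```

```text
[[ 554.8 -100.7]
 [ 614.4  -91.8]
 [ 558.5 -125. ]
 [ 618.3 -116.1]] [[ 566.3  -98.5]
 [ 598.6  -93.7]
 [ 570.9 -121.7]
 [ 603.2 -116.9]]
lug c [584.57 -96.24] w 60.24104580487548 ear c [582.44 -96.13] w 32.5865417263838
lug c [ 588.38 -120.52] w 60.40946812513078 ear c [ 587.02 -119.32] w 32.68739884682221
E [ 584.58493029 -105.57935586] [[331.69399489 138.23798698]
 [326.94378409 138.74106596]
 [327.05907429 139.82279992]]
cam [575.83050894 -86.88490489 283.70946951]
```

play_rows(
  deltas=[0, 0, 0, 0, 0, 0, 0.45, 0, 0, 0, 0, 0, 0, 0.45, 0, 0, 0, 0, 0, 0, 0.45],
)

```text
clock: 6.9
eef_pos: [586.7, -152.4, 140.3]
tool_rot: [-3.142, -0.0, 1.719]
force: [-0.4, -0.4, 0.8]
width: 38.1
gripper_force: 0.0
```

```bash
cat >> h.py <<'E'
def edge(g,y,x0,x1):
    """subpixel column of strongest step between x0,x1 averaged over rows y-2..y+2"""
    p=cv2.GaussianBlur(g,(0,0),1.0)[y-2:y+3,x0:x1+1].mean(0);d=np.abs(np.diff(p));i=d.argmax();k=slice(max(i-2,0),i+3)
    return x0+.5+(np.arange(len(d))[k]*d[k]).sum()/d[k].sum()
E
python3 - <<'E'
from h import *
import pickle
print(tool()[0],read_state()['tool_rot'],np.abs(read_state()['qd']).max())
C=cam('wrist');im=get_image('wrist');pickle.dump((C,im),open('w5.pkl','wb'))
g=cv2.cvtColor(im,cv2.COLOR_RGB2GRAY).astype(float)
print(proj(C,[[581,-106.5,40]]))
for y in range(126,166,5):
    l,r=edge(g,y,288,300),edge(g,y,366,380);a=ray(C,[(l,y),(r,y)],30);c=a.mean(0)
    le,re=edge(g,y,304,316),edge(g,y,349,360);b=ray(C,[(le,y),(re,y)],40);e=b.mean(0)
    print(y,np.round([l,r,le,re],1),c.round(2),np.linalg.norm(a[0]-a[1]).round(2),e.round(2),np.linalg.norm(b[0]-b[1]).round(2))
E
```

```text
[ 586.72603521 -152.36447694  140.3033551 ] [-3.14156576e+00 -1.20693253e-04  1.71866596e+00] 0.004454713181323709
[[326.57846019 140.53909621]]
126 [293.8 372.6 308.5 352.9] [584.56 -95.71] 60.38 [582.4 -95.6] 32.66
131 [293.7 372.4 308.4 352.9] [585.04 -99.43] 60.56 [582.91 -99.17] 32.93
136 [294.2 372.3 309.3 353.4] [ 585.78 -103.15] 60.41 [ 583.98 -102.69] 32.73
141 [294.2 372.1 309.4 354.2] [ 586.32 -106.93] 60.51 [ 584.9  -106.26] 33.41
146 [294.3 371.7 309.5 353.8] [ 586.81 -110.75] 60.34 [ 585.35 -109.93] 33.16
151 [294.4 371.6 309.6 353. ] [ 587.4  -114.58] 60.44 [ 585.69 -113.65] 32.64
156 [294.5 371.4 310.3 353.5] [ 587.97 -118.45] 60.45 [ 586.71 -117.29] 32.64
161 [294.6 371.3 310.3 354.2] [ 588.54 -122.35] 60.52 [ 587.57 -121.  ] 33.24
```

```bash
python3 -c "
from h import *
delta([541,219,148],1.72)
import pickle
C,im=pickle.load(open('w5.pkl','rb'));g=cv2.cvtColor(im,cv2.COLOR_RGB2GRAY)
m=(g[124:156,314:350]<205).astype('uint8');n,l,s,c=cv2.connectedComponentsWithStats(m);k=l[16,8] or 1+s[1:,4].argmax()
ct=cv2.findContours((l==k).astype('uint8'),0,2)[0][0];h=cv2.convexHull(ct);print(s[k],cv2.minEnclosingCircle(h),cv2.fitEllipse(h))
c=np.array(cv2.fitEllipse(h)[0])+[314,124];print(c,ray(C,[c],40))
"
```

```text
d [374.2   9.4  -7.7] a [-0.    -0.    -0.002]
[  8   7  19  19 234] ((17.14285659790039, 15.928571701049805), 9.374674797058105) ((17.239051818847656, 15.893074989318848), (18.1829891204834, 18.608396530151367), 70.002685546875)
[331.23905182 139.89307499] [[ 584.36301226 -105.51447383]]
```

play_rows(
  deltas=[45, 1, -8, 0, 0, 0, 0.45, 92, 2, -8, 0, 0, 0, 0.45, 139, 3, -8, 0, 0, 0, 0.45, 186, 5, -8, 0, 0, 0, 0.45, 233, 6, -8, 0, 0, 0, 0.45, 280, 7, -8, 0, 0, 0, 0.45, 327, 8, -8, 0, 0, 0, 0.45, 374, 9, -8, 0, 0, 0, 0.45, 374, 9, -8, 0, 0, 0, 0.45, 374, 9, -8, 0, 0, 0, 0.45],
)

```text
clock: 8.2
eef_pos: [540.8, 217.8, 148.3]
tool_rot: [-3.142, 0.001, 1.718]
force: [-0.3, 0.1, 0.8]
width: 38.4
gripper_force: 0.0
```

play_rows(
  deltas=[0, 0, 0, 0, 0, 0, 0.45, 0, 0, 0, 0, 0, 0, 0.45, 0, 0, 0, 0, 0, 0, 0.45],
)

```text
clock: 8.57
eef_pos: [541.0, 217.6, 148.4]
tool_rot: [3.141, 0.0, 1.717]
force: [0.4, 0.2, 0.2]
width: 38.6
gripper_force: 0.0
```

Run:
```python
from h import *
import pickle
print(tool()[0],read_state()['tool_rot'],np.abs(read_state()['qd']).max())
C=cam('wrist');im=get_image('wrist');pickle.dump((C,im),open('w6.pkl','wb'))
print(proj(C,[[538.7,266.8,48],[538.7,266.8,92],[537.6,206.8,69]]).round(1))
cv2.imwrite('pics/w6.png',cv2.resize(im[60:260,200:460],None,fx=3,fy=3,interpolation=0)[:,:,::-1])
```

```text
[541.04594113 217.5975868  148.39247859] [3.14146004e+00 4.90399804e-05 1.71650628e+00] 0.0039574887051636795
[[331.7 136.7]
 [333.3 142.1]
 [318.2 221.4]]
```

View pics/w6.png

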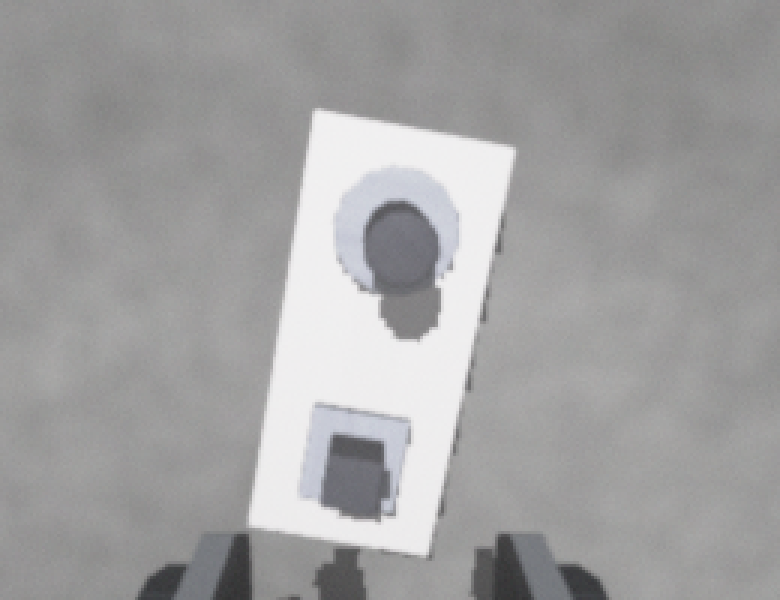

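Crop shows the pin collar at crop (397,229) → pixel (332,136), grip top at (400,247) → (333,142), spare below. I'll fit the collar circle and stand outline.

Run:
```python
from h import *
import pickle
C,im=pickle.load(open('w6.pkl','rb'));g=cv2.cvtColor(im,cv2.COLOR_RGB2GRAY)
m=(im.min(2)>218).astype('uint8');m[245:]=0
c=max(cv2.findContours(m,0,2)[0],key=cv2.contourArea);h=cv2.convexHull(c).reshape(-1,2)
print('stand',cv2.minAreaRect(ray(C,h,44).astype('float32')))
# collar upper-half boundary: white->grey along rays from (332,136.3)
pts=[]
G=cv2.GaussianBlur(g.astype(np.float32),(0,0),.7)
for a in np.radians(np.r_[150:391:6]):   # image angles, upper half & sides
    r=np.arange(12,28,.1);x=(332+r*np.cos(a)).astype(np.float32);y=(136.3+r*np.sin(a)).astype(np.float32)
    p=cv2.remap(G,x[None],y[None],1)[0];i=np.where((p[:-1]<230)&(p[1:]>=230))[0]
    i=[j for j in i if 18<r[j]<23]
    if i: pts.append((x[i[-1]],y[i[-1]]))
w=ray(C,pts,48);A=np.c_[2*w,np.ones(len(w))];s=np.linalg.lstsq(A,(w**2).sum(1),rcond=None)[0]
print('collar',s[:2],'r',np.sqrt(s[2]+s[:2]@s[:2]),len(pts))
t=(g<135).astype('uint8');t[:,:315]=0;t[:,355:]=0;t[:120]=0;t[160:]=0
ct=max(cv2.findContours(t,0,2)[0],key=cv2.contourArea);print(cv2.boundingRect(ct))
print('griptop hand',ray(C,[(333.0,142.1)],92))
```

```text
stand ((537.6923217773438, 236.6945037841797), (109.96009826660156, 49.91033172607422), 87.96701049804688)
collar [538.89614171 266.38098876] r 16.266768252028793 40
(322, 127, 24, 33)
griptop hand [[538.52746304 266.76940003]]
```

```bash
python3 -c "
from h import *
delta([557.8,42,130],1.71);delta([557.8,42,56.5],1.71)"
```

```text
d [-176.4   -8.9   18.3] a [ 0.    -0.     0.007]
d [-176.4   -8.9   91.8] a [ 0.    -0.     0.007]
```

play_rows(
  deltas=[-50, -3, 10, 0, 0, 0, 0.45, -100, -6, 18, 0, 0, 0, 0.45, -150, -8, 18, 0, 0, 0, 0.45, -176.4, -9, 18, 0, 0, 0, 0.45, -176.4, -9, 30, 0, 0, 0, 0.45, -176.4, -9, 60, 0, 0, 0, 0.45, -176.4, -9, 92, 0, 0, 0, 0.45, -176.4, -9, 92, 0, 0, 0, 0.45, -176.4, -9, 92, 0, 0, 0, 0.05, -176.4, -9, 92, 0, 0, 0, 0.05],
)

```text
clock: 9.88
eef_pos: [558.4, 43.2, 57.3]
tool_rot: [3.14, -0.0, 1.718]
force: [0.6, 0.2, -0.4]
width: 12.1
gripper_force: 58.5
```

play_rows(
  deltas=[0, 0, 0, 0, 0, 0, 0.05, 0, 0, 0, 0, 0, 0, 0.05, 0, 0, 0, 0, 0, 0, 0.05],
)

```text
clock: 10.25
eef_pos: [558.3, 43.2, 57.3]
tool_rot: [3.14, -0.001, 1.718]
force: [-0.5, 2.9, 6.8]
width: 12.3
gripper_force: 59.0
```

play_rows(
  deltas=[0, 0.8, 0, 0, 0, 0.015, 0.05, 0, 1.6, 0, 0, 0, 0.03, 0.05, 0, 1.8, 0, 0, 0, 0.034, 0.05, 0, 1.8, 0, 0, 0, 0.034, 0.05, 0, 1.8, 0, 0, 0, 0.034, 0.05],
)

```text
clock: 10.88
eef_pos: [560.2, 43.5, 57.3]
tool_rot: [3.14, -0.001, 1.684]
force: [-1.0, 1.9, 6.5]
width: 12.2
gripper_force: 59.4
```

play_rows(
  deltas=[0, 0, 0, 0, 0, 0, 0.45, 0, 0, 0, 0, 0, 0, 0.45, 0, 0, -40, 0, 0, 0, 0.45, 0, 0, -84, 0, 0, 0, 0.45, -50, 0, -84, 0, 0, 0, 0.45, -100, 0, -84, 0, 0, 0, 0.45, -150, 0, -84, 0, 0, 0, 0.45, -190, -2, -84, 0, 0, 0, 0.45, -190, -2, -84, 0, 0, 0, 0.45, -190, -2, -84, 0, 0, 0, 0.45],
)

```text
clock: 12.12
eef_pos: [578.6, -145.5, 139.9]
tool_rot: [-3.141, -0.001, 1.684]
force: [-0.5, 0.4, 0.9]
width: 38.4
gripper_force: 0.0
```

play_rows(
  deltas=[0, 0, 0, 0, 0, 0, 0.45, 0, 0, 0, 0, 0, 0, 0.45],
)

```text
clock: 12.38
eef_pos: [579.1, -144.8, 140.2]
tool_rot: [-3.141, -0.001, 1.686]
force: [-0.3, 0.1, -0.1]
width: 38.3
gripper_force: 0.0
```

```bash
cat > ear.py <<'E'
from h import *
import pickle,sys
C=cam('wrist');im=get_image('wrist');pickle.dump((C,im),open(sys.argv[1]+'.pkl','wb'))
g=cv2.cvtColor(im,cv2.COLOR_RGB2GRAY);print(tool()[0],read_state()['tool_rot'])
x,y=np.round(proj(C,[[581,-106.5,40]])[0]).astype(int);w=16
m=(g[y-w:y+w,x-w:x+w]<205).astype('uint8');n,l,s,c=cv2.connectedComponentsWithStats(m);k=1+s[1:,4].argmax()
ct=max(cv2.findContours((l==k).astype('uint8'),0,2)[0],key=cv2.contourArea);h=cv2.convexHull(ct);(cx,cy),ax,_=cv2.fitEllipse(h)
E=ray(C,[(cx+x-w,cy+y-w)],40)[0];print('ear',cx+x-w,cy+y-w,ax,E,'proj L30',proj(C,[[581,-106.5,30],np.r_[E,30]]))
cv2.imwrite(f'pics/{sys.argv[1]}.png',cv2.resize(im[y-50:y+90,x-60:x+60],None,fx=4,fy=4,interpolation=0)[:,:,::-1])
E
python3 ear.py w7
```

```text
[ 579.06808311 -145.03916951  140.25569105] [-3.14151390e+00 -4.24375637e-04  1.68550580e+00]
ear 332.4690055847168 151.42288875579834 (17.519054412841797, 18.38028907775879) [ 580.16164277 -106.23768131] proj L30 [[333.17234828 150.36751872]
 [332.14975247 149.90753989]]
```

View pics/w7.png

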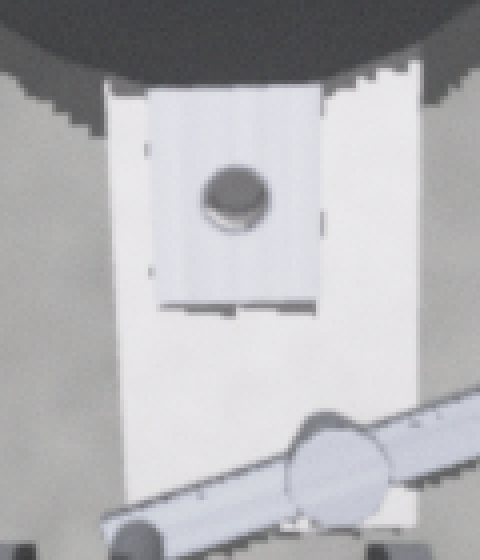

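The ear hole (crop (237,197)) now sits over the dark lug hole with only a thin sliver, offset under 1 mm. Fetch the pin.

```bash
python3 -c "
from h import *
delta([538.7,266.6,140],1.69);delta([538.7,266.6,57],1.69)"
```

```text
d [4.136e+02 7.000e+00 4.000e-01] a [-0.    -0.    -0.004]
d [413.5   7.   83.4] a [-0.    -0.    -0.004]
```

play_rows(
  deltas=[45, 1, 0, 0, 0, 0, 0.45, 95, 2, 0, 0, 0, 0, 0.45, 145, 3, 0, 0, 0, 0, 0.45, 195, 4, 0, 0, 0, 0, 0.45, 245, 5, 0, 0, 0, 0, 0.45, 295, 6, 0, 0, 0, 0, 0.45, 345, 7, 0, 0, 0, 0, 0.45, 385, 7, 0, 0, 0, 0, 0.45, 413.5, 7, 0, 0, 0, 0, 0.45, 413.5, 7, 0, 0, 0, 0, 0.45],
)

```text
clock: 13.68
eef_pos: [538.0, 269.3, 140.0]
tool_rot: [-3.141, -0.002, 1.69]
force: [-0.1, 0.1, -0.6]
width: 38.3
gripper_force: 0.0
```

play_rows(
  deltas=[0, 0, 0, 0, 0, 0, 0.45, 0, 0, 0, 0, 0, 0, 0.45],
)

```text
clock: 13.92
eef_pos: [539.6, 263.7, 140.4]
tool_rot: [3.142, 0.001, 1.682]
force: [-0.0, -0.1, -0.4]
width: 38.4
gripper_force: 0.0
```

```bash
python3 -c "
from h import *
print(read_state()['eef_pos'],read_state()['tool_rot']);delta([538.7,266.6,57],1.69)"
```

```text
[539.64273071 263.68647057 140.44073055] [3.14153324e+00 8.31003025e-04 1.68150099e+00]
d [ 3.1 -0.6 83.4] a [ 0.     0.001 -0.008]
```

play_rows(
  deltas=[0, 0, 30, 0, 0, 0, 0.45, 0, 0, 30, 0, 0, 0, 0.45, 0, 0, 30, 0, 0, 0, 0.45, 0, 0, 30, 0, 0, 0, 0.45],
)

```text
clock: 14.42
eef_pos: [540.1, 265.3, 111.4]
tool_rot: [3.14, -0.001, 1.683]
force: [-0.9, 0.6, 0.6]
width: 38.6
gripper_force: 0.0
```

```bash
python3 -c "
from h import *
print(read_state()['eef_pos'],read_state()['tool_rot']);delta([538.7,266.6,57],1.69)"
```

```text
[540.08318669 265.34429227 111.35404401] [ 3.13991519e+00 -5.21238567e-04  1.68328415e+00]
d [ 1.4 -1.3 54.4] a [ 0.002 -0.001 -0.007]
```

play_rows(
  deltas=[1, -1, 20, 0, 0, 0, 0.45, 1, -1, 40, 0, 0, 0, 0.45, 1, -1, 54, 0, 0, 0, 0.45, 1, -1, 54, 0, 0, 0, 0.45, 1, -1, 54, 0, 0, 0, 0.45, 1, -1, 54, 0, 0, 0, 0.05, 1, -1, 54, 0, 0, 0, 0.05, 1, -1, 54, 0, 0, 0, 0.05, 1, -1, 54, 0, 0, 0, 0.05, 1, -1, 54, 0, 0, 0, 0.05],
)

```text
clock: 15.68
eef_pos: [539.0, 266.6, 57.2]
tool_rot: [3.14, -0.001, 1.684]
force: [0.4, 0.2, 6.7]
width: 14.6
gripper_force: 58.4
```

```bash
python3 -c "
from h import *
s=read_state();print(s['eef_pos'],s['tool_rot'],s['force'],s['width'])"
```

```text
[539.02823263 266.57171386  57.15045442] [ 3.13972372e+00 -6.57735525e-04  1.68371868e+00] [0.36511089 0.20598962 6.65119171] 14.59800736409723
```

play_rows(
  deltas=[0, 0, -20, 0, 0, 0, 0.05, 0, 0, -45, 0, 0, 0, 0.05, 0, 0, -70, 0, 0, 0, 0.05, 0, 0, -93, 0, 0, 0, 0.05, 0, 0, -93, 0, 0, 0, 0.05],
)

```text
clock: 16.3
eef_pos: [538.8, 266.6, 150.4]
tool_rot: [3.139, -0.001, 1.684]
force: [0.2, 0.1, -1.2]
width: 14.3
gripper_force: 59.4
```

```bash
python3 -c "
from h import *
s=read_state();print(s['eef_pos'],s['tool_rot'],s['force'],s['width']);delta([581,-106.4,150],1.684)
C=cam('wrist');im=get_image('wrist');cv2.imwrite('pics/w8.png',im[:,:,::-1])"
```

```text
[538.83082161 266.63770284 150.42383053] [ 3.13928306e+00 -1.02985078e-03  1.68391223e+00] [ 0.18136488  0.10920345 -1.23061239] 14.297909034596838
d [-3.754e+02 -2.000e-01  0.000e+00] a [ 0.002 -0.001 -0.   ]
```

play_rows(
  deltas=[-30, 0, 0, 0, 0, 0, 0.05, -75, 0, 0, 0, 0, 0, 0.05, -125, 0, 0, 0, 0, 0, 0.05, -175, 0, 0, 0, 0, 0, 0.05, -225, 0, 0, 0, 0, 0, 0.05, -275, 0, 0, 0, 0, 0, 0.05, -320, 0, 0, 0, 0, 0, 0.05, -350, 0, 0, 0, 0, 0, 0.05, -368, 0, 0, 0, 0, 0, 0.05, -375.4, 0, 0, 0, 0, 0, 0.05],
)

```text
clock: 17.6
eef_pos: [579.9, -107.1, 148.4]
tool_rot: [-3.14, -0.001, 1.683]
force: [-0.1, 0.9, -0.8]
width: 14.4
gripper_force: 59.3
```

play_rows(
  deltas=[0, 0, 0, 0, 0, 0, 0.05, 0, 0, 20, 0, 0, 0, 0.05, 0, 0, 40, 0, 0, 0, 0.05, 0, 0, 50, 0, 0, 0, 0.05, 0, 0, 50, 0, 0, 0, 0.05, 0, 0, 50, 0, 0, 0, 0.05, 0, 0, 50, 0, 0, 0, 0.05],
)

```text
clock: 18.48
eef_pos: [581.0, -106.8, 100.0]
tool_rot: [3.14, 0.0, 1.684]
force: [0.3, 0.0, -0.7]
width: 14.3
gripper_force: 59.3
```

```bash
python3 -c "
from h import *
s=read_state();print(s['eef_pos'],s['tool_rot'],s['force'],s['width']);delta([581,-106.4,88],1.684)
C=cam('wrist');im=get_image('wrist');P=proj(C,[[581,-106.5,40]])[0].astype(int);print(P);cv2.imwrite('pics/w9.png',cv2.resize(im[100:320,220:430],None,fx=2.7,fy=2.7)[:,:,::-1])"
```

```text
[ 581.0209519  -106.75469335  100.04267967] [3.14025343e+00 3.10501460e-04 1.68387259e+00] [ 0.25122873  0.02760188 -0.69905705] 14.338395670698858
d [ 0.4  0.  12. ] a [ 0.001  0.    -0.   ]
[325 215]
```

View pics/w9.png

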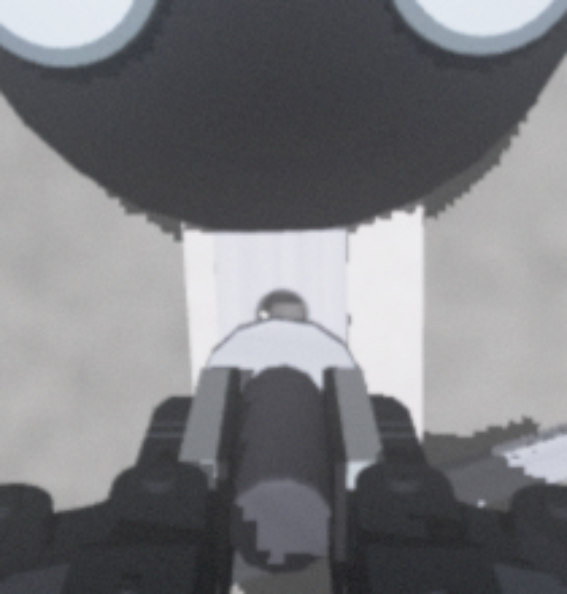

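The pin is held upright (crop: collar at (283,350)), just above the ear hole at (282,305). Now I'll lower it with force checks.

play_rows(
  deltas=[0.3, 0, 5, 0, 0, 0, 0.05, 0.3, 0, 10, 0, 0, 0, 0.05, 0.3, 0, 15, 0, 0, 0, 0.05, 0.3, 0, 18, 0, 0, 0, 0.05, 0.3, 0, 21, 0, 0, 0, 0.05],
)

```text
clock: 19.15
eef_pos: [580.4, -106.5, 78.0]
tool_rot: [-3.141, -0.0, 1.684]
force: [-0.0, 0.3, -1.2]
width: 14.4
gripper_force: 59.3
```

play_rows(
  deltas=[0, 0, 2, 0, 0, 0, 0.05, 0, 0, 4, 0, 0, 0, 0.05, 0, 0, 6, 0, 0, 0, 0.05],
)

```text
clock: 19.52
eef_pos: [580.9, -106.5, 72.4]
tool_rot: [3.141, 0.0, 1.684]
force: [1.5, -0.6, -1.1]
width: 14.4
gripper_force: 59.3
```

play_rows(
  deltas=[0, 0, 3, 0, 0, 0, 0.05, 0, 0, 6, 0, 0, 0, 0.05, 0, 0, 9, 0, 0, 0, 0.05, 0, 0, 12, 0, 0, 0, 0.05, 0, 0, 15, 0, 0, 0, 0.05],
)

```text
clock: 20.15
eef_pos: [581.2, -106.5, 57.3]
tool_rot: [3.14, 0.001, 1.684]
force: [3.6, -0.9, 1.4]
width: 14.7
gripper_force: 59.4
```

play_rows(
  deltas=[0, 0, 2, 0, 0, 0, 0.05, 0, 0, 3.5, 0, 0, 0, 0.05, 0, 0, 5, 0, 0, 0, 0.05, 0, 0, 5, 0, 0, 0, 0.05],
)

```text
clock: 20.65
eef_pos: [581.3, -106.6, 53.1]
tool_rot: [3.14, 0.0, 1.684]
force: [2.7, 0.1, 5.6]
width: 14.3
gripper_force: 60.5
```

play_rows(
  deltas=[0, 0, 0, 0, 0, 0, 0.3, 0, 0, 0, 0, 0, 0, 0.3, 0, 0, 0, 0, 0, 0, 0.3, 0, 0, -15, 0, 0, 0, 0.3, 0, 0, -35, 0, 0, 0, 0.3, 0, 0, -60, 0, 0, 0, 0.3, -45, 0, -70, 0, 0, 0, 0.3, -45, 0, -70, 0, 0, 0, 0.3, -45, 0, -70, 0, 0, 0, 0.3],
)

```text
clock: 21.78
eef_pos: [585.3, -150.9, 122.8]
tool_rot: [3.142, -0.001, 1.683]
force: [-1.3, -0.0, -0.8]
width: 25.4
gripper_force: 0.0
```

Run:
```python
from h import *
s=read_state();print(s['eef_pos'],s['tool_rot'],s['width'])
C=cam('wrist');im=get_image('wrist')
print(proj(C,[[581,-106.5,44],[581,-106.5,88],[604.6,-153.4,56],[569.2,-171.6,89]]).round())
cv2.imwrite('pics/w10.png',im[:,:,::-1])
d,a=delta([569.2,-171.6,118],.48)
```

```text
[ 585.30729647 -150.89609968  122.78785913] [ 3.14152649e+00 -6.65671674e-04  1.68321645e+00] 25.43637683038626
[[326. 146.]
 [327. 154.]
 [353. 220.]
 [295. 260.]]
d [-19.6 -18.4   4.4] a [-1.000e-03 -1.000e-03  1.204e+00]
```

View pics/w10.png

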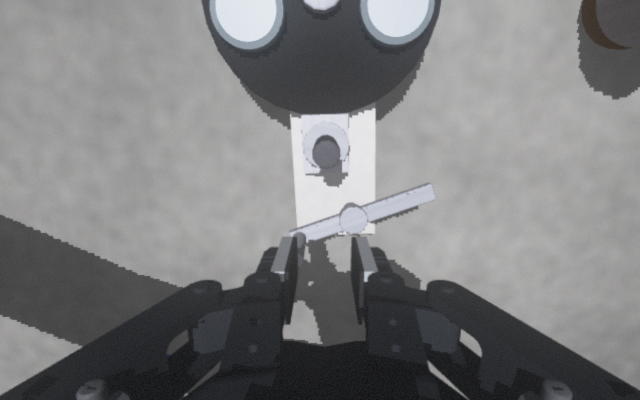

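The pin is seated, its collar at (326,144); boss at (353,219), keeper bar end (433,192), tab beside the left finger near (298,240). I'll now grip the tab.

play_rows(
  deltas=[-4, -4, 0, 0, 0, 0.15, 0.35, -8, -8, 0, 0, 0, 0.3, 0.35, -12, -11, 0, 0, 0, 0.45, 0.35, -15, -14, 0, 0, 0, 0.6, 0.35, -18, -17, 0, 0, 0, 0.75, 0.35, -19.6, -18.4, 0, 0, 0, 0.9, 0.35, -19.6, -18.4, 0, 0, 0, 1.05, 0.35, -19.6, -18.4, 0, 0, 0, 1.2, 0.35, -19.6, -18.4, 0, 0, 0, 1.2, 0.35, -19.6, -18.4, 0, 0, 0, 1.2, 0.35],
)

```text
clock: 23.08
eef_pos: [569.4, -171.8, 122.1]
tool_rot: [-3.141, 0.0, 0.487]
force: [-0.1, 0.4, -0.3]
width: 29.9
gripper_force: 0.0
```

Run:
```python
from h import *
s=read_state();print(s['eef_pos'],s['tool_rot'],s['width'])
delta([569.2,-171.6,58],.48)
```

```text
[ 569.40837514 -171.79597082  122.07362523] [-3.14077511e+00  1.71310599e-04  4.87247253e-01] 29.947156692111836
d [-0.1 -0.2 64.1] a [-0.001  0.     0.007]
```

play_rows(
  deltas=[0, 0, 20, 0, 0, 0, 0.35, 0, 0, 40, 0, 0, 0, 0.35, 0, 0, 55, 0, 0, 0, 0.35, 0, 0, 64, 0, 0, 0, 0.35, 0, 0, 64, 0, 0, 0, 0.35, 0, 0, 64, 0, 0, 0, 0.03, 0, 0, 64, 0, 0, 0, 0.03, 0, 0, 64, 0, 0, 0, 0.03, 0, 0, 64, 0, 0, 0, 0.03],
)

```text
clock: 24.2
eef_pos: [569.8, -173.0, 58.9]
tool_rot: [3.141, -0.001, 0.484]
force: [-0.8, -0.1, 2.3]
width: 8.0
gripper_force: 58.5
```

Run:
```python
from h import *
s=read_state();print(s['eef_pos'],s['tool_rot'],s['width'],s['force'])
e,r=tool();pv=np.array([604.6,-153.4]);v=e[:2]-pv;a=np.arctan2(-v[1],-v[0]);print(np.hypot(*v),'bar angle',a,'to close',1.718-a)
c=r.inv().apply(np.r_[pv,e[2]]-e);print(c)
for t in np.arange(.14,1.4,.14): print(round(t,2),(c+R.from_rotvec([0,0,-t]).apply(-c)).round(1))
```

```text
[ 569.77894375 -173.00940718   58.85462589] [ 3.14069721e+00 -6.07004542e-04  4.83734955e-01] 7.981173325586196 [-0.78576869 -0.06091773  2.32184665]
39.962917917968674 bar angle 0.512881551288236 to close 1.2051184487117639
[ 3.99459370e+01 -1.16463935e+00  2.32045143e-02]
0.14 [0.6 5.6 0. ]
0.28 [ 1.9 11.   0. ]
0.42 [ 3.9 16.2  0. ]
0.56 [ 6.7 21.   0. ]
0.7 [10.1 25.5  0. ]
0.84 [14.2 29.4  0. ]
0.98 [18.7 32.7  0. ]
1.12 [23.6 35.3  0. ]
1.26 [28.8 37.2  0. ]
```

play_rows(
  deltas=[0.6, 5.6, 0, 0, 0, -0.14, 0.03, 1.9, 11, 0, 0, 0, -0.28, 0.03, 3.9, 16.2, 0, 0, 0, -0.42, 0.03, 6.7, 21, 0, 0, 0, -0.56, 0.03, 10.1, 25.5, 0, 0, 0, -0.7, 0.03, 14.2, 29.4, 0, 0, 0, -0.84, 0.03, 18.7, 32.7, 0, 0, 0, -0.98, 0.03, 23.6, 35.3, 0, 0, 0, -1.12, 0.03, 26.5, 36.4, 0, 0, 0, -1.2, 0.03, 26.5, 36.4, 0, 0, 0, -1.2, 0.03],
)

```text
clock: 25.45
eef_pos: [610.3, -194.9, 58.9]
tool_rot: [3.14, 0.003, 1.682]
force: [0.5, -4.8, 2.1]
width: 8.3
gripper_force: 58.7
```

Run:
```python
from h import *
s=read_state();print(s['eef_pos'],s['tool_rot'],s['width'],s['force'])
e,r=tool();pv=np.array([604.6,-153.4]);v=e[:2]-pv;a=np.arctan2(-v[1],-v[0]);print(np.hypot(*v),'to close',1.718-a)
```

```text
[ 610.25595458 -194.85185071   58.91299969] [3.14021100e+00 2.88208970e-03 1.68184292e+00] 8.274711482250924 [ 0.52037563 -4.83611828  2.05105144]
41.83593848964158 to close 0.011594736276929085
```

play_rows(
  deltas=[0, 0.8, 0, 0, 0, -0.02, 0.03, 0, 1.6, 0, 0, 0, -0.04, 0.03, 0, 1.6, 0, 0, 0, -0.04, 0.03],
)

```text
clock: 25.82
eef_pos: [611.9, -194.6, 58.9]
tool_rot: [3.14, 0.003, 1.722]
force: [-0.9, -5.3, 2.8]
width: 7.9
gripper_force: 58.7
```

play_rows(
  deltas=[0, 0.8, 0, 0, 0, 0, 0.03, 0, 1.5, 0, 0, 0, 0, 0.03, 0, 2, 0, 0, 0, 0, 0.03, 0, 2, 0, 0, 0, 0, 0.03],
)

```text
clock: 26.32
eef_pos: [612.2, -194.6, 58.9]
tool_rot: [-3.14, 0.003, 1.722]
force: [-3.4, -6.5, 5.9]
width: 8.3
gripper_force: 59.0
```

play_rows(
  deltas=[0, 0, 0, 0, 0, 0, 0.3, 0, 0, 0, 0, 0, 0, 0.3, 0, 0, 0, 0, 0, 0, 0.3, 0, 0, -20, 0, 0, 0, 0.3, 0, 0, -50, 0, 0, 0, 0.3, 0, 0, -90, 0, 0, 0, 0.3, 0, 0, -90, 0, 0, 0, 0.3, 0, 0, -90, 0, 0, 0, 0.3, 0, 0, -90, 0, 0, 0, 0.3],
)

```text
clock: 27.45
eef_pos: [612.7, -191.6, 147.5]
tool_rot: [-3.14, -0.001, 1.724]
force: [0.0, -0.9, 0.8]
width: 25.7
gripper_force: 0.0
```

Run:
```python
from h import *
s=read_state();print(s['eef_pos'],s['width'],s['force'],s['gripper_force'])
C=cam('wrist');im=get_image('wrist')
B=[[604.6-.147*58,-153.4+.989*58,53],[604.6,-153.4,56],[610.5,-193,89],[581,-106.4,44],[581,-106.4,88]]
print(proj(C,B).round());cv2.imwrite('pics/w11.png',cv2.resize(im[50:290,200:480],None,fx=2.5,fy=2.5)[:,:,::-1])
```

```text
[ 612.73331872 -191.62817725  147.52657599] 25.737690408875732 [ 0.04569647 -0.93258203  0.79940429] 0.0
[[323.  66.]
 [322. 152.]
 [322. 219.]
 [300.  80.]
 [294.  73.]]
```

View pics/w11.png

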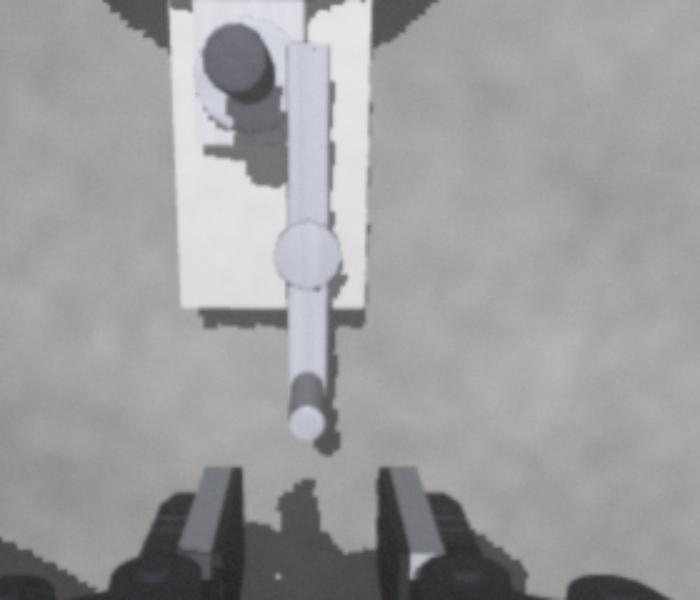

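The view shows the keeper closed and parallel to the lug (bar from crop (308,45) to boss (308,255)) over the collar's edge. The pin stands upright at (238,60) and the gripper is clear of everything.

```bash
python3 -c "
from cell import *
print(finish_job())"
```

```text
the job is handed in; nothing more can be done
None
```

The turntable is turned into line, the locking pin is fully down through both holes and the keeper is closed over its collar. The gripper is clear of everything. I handed the job in at about 27.5 s, and no verdict came back.

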